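# Rinse the thermometer probe at the coffee bar

### The arm

A 6-joint arm with a two-finger parallel gripper is mounted at the origin on the work surface. World frame = base frame: x ahead of the robot, y to its left, z up, the work surface at z = 0. Lengths are in m, angles in rad, forces in N, time in s.
With the tool pointing down it reaches from about 0.25 to 0.725 m from the base axis. Payload 9.7 kg.
Tool frame: the origin (TCP) lies on the centre line of the jaws, within the pads' length; the fingertips stand 8 mm ahead of it and the grasp point (between the pads) lies 11 mm behind it; z points along the fingers, y is the line along which they close (so a half turn about z gives the same grasp; the last joint's range is limited). The gripper opens to 85 mm and grips with 20 to 120 N. Pads are 22 mm wide; open, the fingers measure 114 mm over their backs; the gripper's body (76 mm by 85 mm) begins 54 mm behind the grasp point. The pads swing forward as they close: fully open they stand 13 mm farther back than shut.
Start: joints at [-1.253, 0.087, 0.176, 1.66, 0, 1.571], TCP at [0.172, -0.522, 0.239] pointing down, gripper open.
Joint ranges: [-3.13, 3.13], [-0.85, 1.81], [-1.15, 1.24], [-2.2, 2.28], [-1.44, 1.52], [-3.14, 3.14]. Speed limits (rad/s): [2.22, 2.22, 2.57, 3.14, 3.14, 3.14].

### API

Orientations are given as a unit quaternion [x, y, z, w].
In Python, from plant import arm, viewer gives the robot as it stands.
- The arm moves only by the tool move_arm, never from a script. Its argument "deltas" is a list of rows, each a list of 7 numbers: the shift along the tool's x, y, z in cm, then the turn, a rotation vector about the tool's x, y, z in rad, then the opening, from -1 (shut) to 1 (fully open). A call has exactly 8 rows; each row is the pose to reach, as a shift and turn from the pose commanded when the call began, along the tool's axes at that moment; what a row does not reach only later rows make up. A row lasts 1/10 s, in which the tool goes at most 50 mm and 8.59 degrees, less where a joint would pass 70% of its speed; a pose out of reach is approached as far as the arm can. A call with a gripper value outside its range is refused whole. The fingers move at their own pace and stop on an object; "grip_force" is the grip in N (left out, the last holds). Time passes only in rows, so rows that repeat a pose let the fingers close, or fill a call up. It gives the time, the measured TCP pose, the force, the opening and the grip force at its end, in the units of the state.
- arm.observe(): the state, without advancing time (a new reading comes with each control period).
- viewer.read_camera(name): name is "scene" or "side" or "wrist"; returns the picture (480x640x3 uint8, red, green, blue); there is no depth.
- viewer.camera_info(name): a dict with "fx", "fy", "cx", "cy" (pixels), "k1" (the pictures are not rectified: a ray, as slopes to the right and down, at radius r is drawn at 1 + k1 r^2 times it, then the intrinsics apply), "eye" and "orientation" of the camera in the world. Camera axes: x right, y down, z forward; pixel columns grow to the right and rows downward; lengths in m; the calibration is good to about 2 mm. A picture is of the moment at which its call begins: read the wrist's pose just before it. camera_info takes no time and is no camera call; for the wrist camera it gives the pose at the moment of the call.
- arm.hand_in(): hands the job in; it is judged then, once.
The state is a dict: "time": time; "joint_pos": joint angles; "qvel": joint speeds; "effort": joint torques, N m; "eef_pos": TCP position; "tool_rot": TCP orientation; "ft_force": force on the tool from outside, world axes, zero at the start; "ft_torque": the same for the moment, N m; "finger_gap": finger opening in m; "grasp_force": force on a finger pad.
Only numpy, scipy, OpenCV 4.12 (cv2) and the standard library are available. Lean on these libraries where they do the work, as an engineer would, in place of code of your own. Each camera call takes 0.05 s, during which the arm holds its last target. There are 200 camera calls.

### The job

Rinse the thermometer probe: take the tool with the round handle out of the sloping stand, push it upright, fully home, into the rinser's narrow tube, and let go of it. Then press the rinser's pedal right down to its stop, hold it there for a good second, and let it spring back up. Leave the probe in the tube and everything else where it stands.

Things in the scene. Friction and masses are not known exactly. Their poses are not given: they have to be found in the camera images.
- rinser: fixed steel probe rinser, left or right on the counter, its front (own -x) away from the robot, give or take 0.25 rad. Origin: centre of its underside. Base plate x -125 to 95 mm, 130 mm wide, 12 mm thick. Over the pedal is a flat splash hood: x -80 to +30, z 123 to 135 mm, 124 mm wide; only the pedal's outer 40 mm shows from above. Side cheeks at |y| 54 to 62 mm, x -30 to +30 mm
- tube_mouth (a point): centre of the rinse tube's open top (60 mm behind the rinser's origin, 140 mm above the counter). Upright clear tube, 34 mm outside, bore 15 mm, 128 mm deep; open above
- pedal (a joint): angle of the rinser's sprung pedal, a flat dark steel plate 100 x 70 x 6 mm with a rubber pad, hinged at its rear end. 0 = up (front end raised, sloping 0.35 rad), 0.35 rad = fully down on its stop (level). It returns by itself; at the pad the spring takes about 4 N to start and 10 N at the stop
- pedal_pad (a point): where to press: on the pedal's upper face, mid-width, 78 mm from the hinge; moves with the pedal. Pedal up: 66 mm above the counter, 92 mm in front of the rinser's origin; on the stop 39 mm above the counter, 98 mm in front. Axes: the rinser's when the pedal is up, turning with the pedal
- pedal_hinge (a point): pedal's hinge line, along the rinser's y, 20 mm in front of the rinser's origin, 36 mm above the counter
- stand: fixed tool stand, black base 120 x 180 mm, 12 mm thick, origin under its centre, front (own -x) away from the robot. Three aluminium sockets at y -62, 0, 62 mm, 70 mm deep, 12 mm bore, 22 mm outside, leaning 0.45 rad forwards (tops towards its own -x). Each holds one tool by its 8 mm stem, to be pulled out along its length; which socket holds which tool varies
- probe: the thermometer probe, in the stand at first: steel stem, 8 mm diameter, 118 mm long, then a round black handle, 20 mm diameter, 55 mm long (173 mm in all), about 80 g. Origin: foot of the stem; z runs along the probe to the handle, leaning about 0.5 rad towards the stand's front
- probe_shoulder (a point): on the probe's axis where stem meets handle, 118 mm from the foot; this shoulder cannot enter the tube and rests on its rim when the probe is fully in
- probe_grip (a point): on the probe's axis in the handle, 148 mm from the foot, 25 mm below the handle's top: where to grip
- spoon: not to be moved: stir spoon in the stand, the same stem with a flat steel paddle 6 x 28 x 45 mm on top; origin and z as for the probe
- brush: not to be moved: brush in the stand, the same stem with a square black head 26 x 26 x 40 mm; origin and z as for the probe
- syrup: bystander, loose: tall round amber syrup bottle, 66 mm diameter, 250 mm high; origin under its centre
- cup: bystander, loose: open paper cup, 76 mm rim, 100 mm high; origin under its centre
- mug: bystander, loose: white mug, 80 mm, 95 mm high, handle on its own +y side; origin under its centre
- jar: bystander, loose: round glass jar, 80 mm, 110 mm high; origin under its centre
- can: bystander, loose: round aluminium can, 80 mm, 130 mm high; origin under its centre
- pitcher: bystander, loose: steel milk pitcher, 84 mm, 110 mm high, handle on its own +y side; origin under its centre
- teabox: bystander, loose: cardboard box 90 x 120 x 70 mm; origin under its centre
- syrup2: bystander, loose: tall round green bottle, 66 mm, 220 mm high; origin under its centre
Mind the look-alikes: they are no part of the job. What is shaped like the probe but orange or turquoise is not meant.

How it is judged:
On the way, in this order (a step that is already met when the one before it is completed fails the run):
1. the probe is fully in the rinser's tube, upright and let go of (horizontal distance between probe_shoulder and tube_mouth below 0.007 m and z of probe_shoulder in the frame of tube_mouth between -0.006 and 0.006 m and angle between probe's own z axis and vertical below 0.12 rad and contact force between the fingers and probe below 0.1 N), for 0.2 s.
2. with the probe in the tube, the pedal is held down on its stop for 0.6 s (value of joint pedal above 0.315 rad and horizontal distance between probe_shoulder and tube_mouth below 0.007 m and z of probe_shoulder in the frame of tube_mouth between -0.006 and 0.006 m and angle between probe's own z axis and vertical below 0.12 rad), for 0.6 s.
At the end, for the whole second after the job is handed in: The probe stands upright (within 0.12 rad) and at rest in the rinser's tube, its shoulder within 6 mm of the rim's height and 7 mm of its centre, let go of; the pedal is up again (below 0.04 rad); nothing else has been moved (all of step 1 and value of joint pedal below 0.04 rad and linear speed of probe below 0.02 m/s); the robot touches nothing.
It fails at once if another tool is lifted out of or shifted in the stand by more than 20 mm (distance of any of spoon, brush from where it was at the start of the episode above 0.02 m).
It fails at once if a bystander is moved more than 20 mm or tipped (distance of any of syrup, cup, mug, jar, can, pitcher, teabox, syrup2 from where it was at the start of the episode above 0.02 m or angle between any of syrup, cup, mug, jar, can, pitcher, teabox, syrup2's own z axis and vertical above 0.25 rad).
It also fails if it takes over 64 s, if anything falls off the work surface, if the arm or the gripper's body presses on something with over 40 N, if the wrist force passes 120 N, or if a joint passes its speed limit or range.

## Working session

There is one attempt and no reset: what is moved stays moved. The work goes in short steps, Python scripts to look and compute and a tool call to move; the robot and the scene stay as the last step left them, time stands still between calls to the robot, and variables do not carry over. Pictures are saved under pics/ and viewed, at most 10 in all, crops included, and the job is handed in when it is done.

Besides the shell and the picture viewer there is one more tool, called after ">>>" as a command line: name --pt "numbers of a row" for each row, then --argument value for the rest. move_arm: Moves the arm, as the interface text tells. Its arguments: {"type":"object","properties":{"deltas":{"type":"array","items":{"type":"array","items":{"type":"number"}}},"grip_force":{"type":"number"}},"required":["deltas"]}

```bash
ls; mkdir -p pics; python3 - <<'E'
from plant import arm, viewer
import cv2
for n in ("scene","side"):
    print(n,viewer.camera_info(n)); cv2.imwrite(f"pics/{n}0.png",viewer.read_camera(n)[:,:,::-1])
print(arm.observe())
E
```

```text
pics
scene {'fx': 492.77515607392405, 'fy': 492.77515607392405, 'cx': 321.6649896402686, 'cy': 234.47642836207172, 'k1': 0.0027786221274572237, 'eye': array([ 1.53234556, -0.24969446,  1.22676121]), 'orientation': array([ 0.76984387,  0.52433166, -0.20261381, -0.3022654 ])}
side {'fx': 452.38456029511354, 'fy': 452.38456029511354, 'cx': 320.1305932759243, 'cy': 238.70751424197337, 'k1': -0.013653385257346454, 'eye': array([0.44853173, 1.01906874, 0.98086164]), 'orientation': array([-0.06533811,  0.92073495, -0.3841293 ,  0.02056104])}
{'time': 0.1, 'joint_pos': array([-1.25299568e+00,  8.74136865e-02,  1.75197577e-01,  1.65983287e+00,
        1.74749548e-05,  1.57077535e+00]), 'qvel': array([-1.35197081e-03, -7.05547045e-05,  1.63188232e-03, -3.28785941e-04,
       -2.21017575e-03,  1.97067061e-04]), 'effort': array([ 2.08177662e-03, -5.21562266e+01,  4.65652728e+01,  1.61106919e-02,
        5.72771773e-05,  8.70871077e-06]), 'eef_pos': array([ 0.1718005 , -0.52225337,  0.23864114]), 'tool_rot': array([ 9.87400033e-01,  1.58242799e-01, -9.04715669e-05, -6.19821180e-04]), 'ft_force': array([ 0.16428419, -0.42890819,  0.78942432]), 'ft_torque': array([-0.00359971,  0.05125968, -0.05719262]), 'grasp_force': 0.0, 'finger_gap': 0.08553135098329398}
```

View pics/scene0.png

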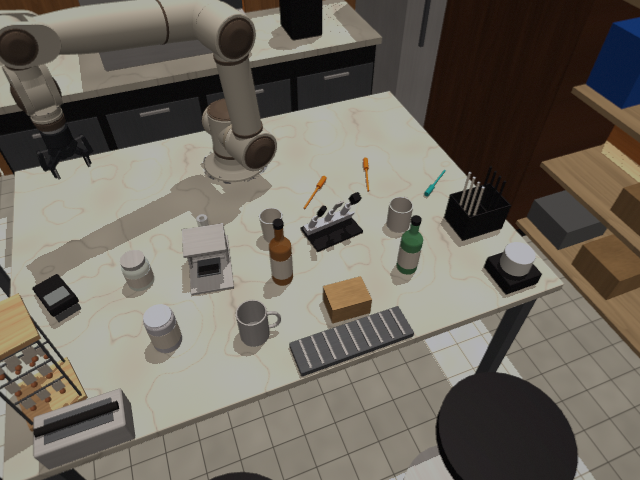

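View pics/side0.png

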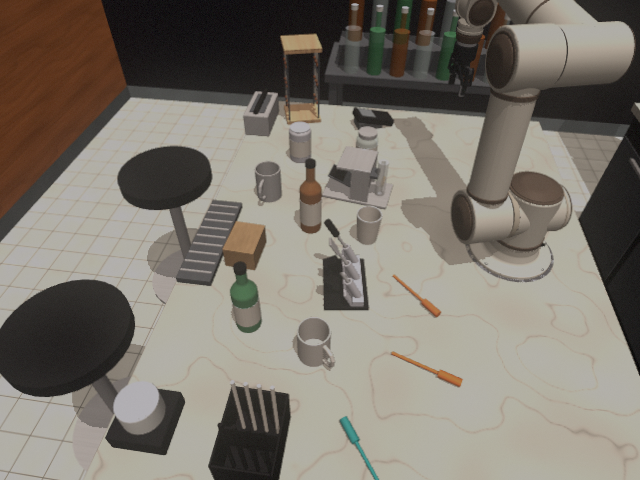

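Scene: the rinser is at about (208,258), its tube top at (201,218), and the stand at (332,225) holds three tools. The side view shows the stand at (345,270) with a round dark handle at (332,228), and the rinser at (362,180). Orange and turquoise look-alikes lie on the counter. I'll enlarge both views.

```bash
python3 - <<'E'
import cv2,numpy as np
a=cv2.imread("pics/scene0.png");b=cv2.imread("pics/side0.png")
A=cv2.resize(a[180:255,285:385],(800,600),interpolation=cv2.INTER_CUBIC)
R=cv2.resize(a[205:300,170:245],(400,507),interpolation=cv2.INTER_CUBIC)
B=cv2.resize(b[205:315,310:390],(400,550),interpolation=cv2.INTER_CUBIC)
S=cv2.resize(b[140:220,315:405],(400,356),interpolation=cv2.INTER_CUBIC)
c=np.zeros((600,800,3),np.uint8); c[:300,:400]=cv2.resize(A,(400,300)); c[:550,400:]=B; c[300:570,:320]=cv2.resize(S,(320,270))
cv2.imwrite("pics/c1.png",c); 
d=np.zeros((600,800,3),np.uint8); d[:507,:400]=R; d[:356,400:]=S; cv2.imwrite("pics/c2.png",d)
E
```

```text
(no output)
```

View pics/c1.png

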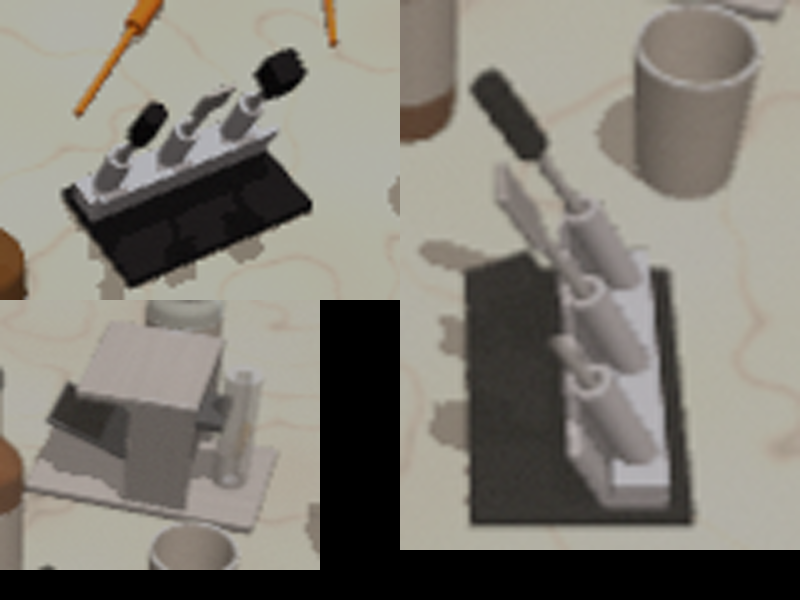

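View pics/c2.png

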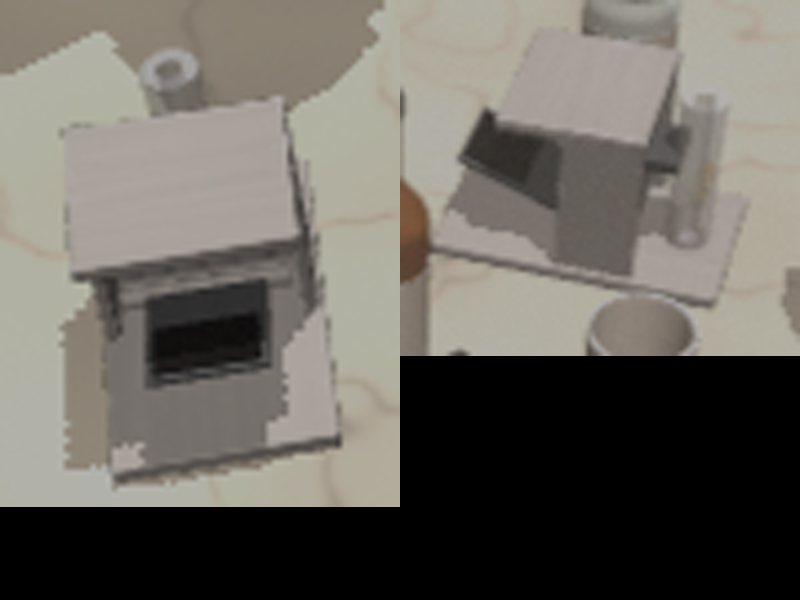

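The candidates are the round slim handle at scene (322,211) / side (332,227), the flat paddle at scene (338,205) and the square head at scene (355,198). The round handle is the one nearest the rinser: 20 mm wide, elongated and black. The orange and turquoise ones lie on the counter. The crop confirms it. Tube mouth: scene (202,218), side (384,162).

```bash
cat > h.py <<'E'
import cv2,numpy as np
from scipy.spatial.transform import Rotation as R
from plant import arm,viewer
def ray(n,p,info=None):
    i=info or viewer.camera_info(n); K=np.array([[i['fx'],0,i['cx']],[0,i['fy'],i['cy']],[0,0,1]])
    u=cv2.undistortPoints(np.array([[p]],float),K,np.array([i['k1'],0,0,0.]))[0,0]
    d=R.from_quat(i['orientation']).apply([u[0],u[1],1]); return i['eye'],d/np.linalg.norm(d)
def plane(n,p,z,info=None):
    e,d=ray(n,p,info); return e+d*(z-e[2])/d[2]
def tri(r1,r2):
    (a,d),(b,f)=r1,r2
    s=np.linalg.lstsq(np.c_[d,-f],b-a,rcond=None)[0]; P,Q=a+s[0]*d,b+s[1]*f
    return (P+Q)/2,np.linalg.norm(P-Q)*1e3
def proj(n,P,info=None):
    i=info or viewer.camera_info(n); c=R.from_quat(i['orientation']).inv().apply(np.array(P)-i['eye']); u=c[:2]/c[2]
    u=u*(1+i['k1']*u@u); return np.array([i['fx']*u[0]+i['cx'],i['fy']*u[1]+i['cy']])
def blob(img,box,thr=60):
    x0,y0,x1,y1=box; m=(img[y0:y1,x0:x1].max(2)<thr).astype(np.uint8)
    n,l,s,c=cv2.connectedComponentsWithStats(m); k=1+np.argmax(s[1:,4]); q=np.argwhere(l==k)[:,::-1]+[x0,y0]
    cen=q.mean(0); w,v=np.linalg.eigh(np.cov(q.T)); t=(q-cen)@v[:,1]; e=[cen+v[:,1]*t.min(),cen+v[:,1]*t.max()]
    return cen,sorted(e,key=lambda p:p[1]),len(q),np.sqrt(12*w)
E
python3 - <<'E'
from h import *
np.set_printoptions(precision=4,suppress=True)
a=cv2.imread("pics/scene0.png");b=cv2.imread("pics/side0.png")
c1=blob(a,(314,204,328,219)); c2=blob(b,(322,216,341,238)); print(c1,c2)
print("handle centre",tri(ray("scene",c1[0]),ray("side",c2[0])))
T=tri(ray("scene",c1[1][0]),ray("side",c2[1][0]));B=tri(ray("scene",c1[1][1]),ray("side",c2[1][1]))
d=T[0]-B[0];print("top",T,"bot",B,"len",np.linalg.norm(d),"dir",d/np.linalg.norm(d))
print("tube",plane("scene",(202.2,217.75),.14),plane("side",(383.9,162),.14),tri(ray("scene",(202.2,217.75)),ray("side",(383.9,162))))
f=lambda x,y:(170+x/5.333,205+y/5.333)
H=[plane("scene",f(*p),.135) for p in [(63,130),(283,100),(300,240),(72,272)]];print("hood",np.array(H))
print([np.linalg.norm(H[i]-H[i-1]) for i in range(4)],"centre",np.mean(H,0))
g=lambda x,y:(285+x/4,180+y/4)
S=[plane("scene",g(*p),.012) for p in [(65,190),(130,285),(312,206),(265,142)]];print("stand",np.array(S),[np.linalg.norm(S[i]-S[i-1]) for i in range(4)])
E
```

```text
(array([321.4426, 210.8525]), [array([324.8578, 205.9019]), array([317.9265, 215.9493])], 61, array([ 5.2039, 11.4483])) (array([331.5619, 228.0286]), [array([326.1729, 220.6   ]), array([336.8811, 235.3608])], 105, array([ 5.7436, 18.3707]))
handle centre (array([0.5269, 0.1532, 0.1597]), np.float64(0.35518048675168257))
top (array([0.5407, 0.1592, 0.1905]), np.float64(1.0021754515661598)) bot (array([0.5129, 0.1464, 0.1275]), np.float64(1.8545603487712794)) len 0.0700332577224617 dir [0.3965 0.1831 0.8996]
tube [ 0.4029 -0.1939  0.14  ] [ 0.3995 -0.1978  0.14  ] (array([ 0.4008, -0.1947,  0.1404]), np.float64(3.842463762405822))
hood [[ 0.4243 -0.2619  0.135 ]
 [ 0.4466 -0.1396  0.135 ]
 [ 0.5543 -0.1567  0.135 ]
 [ 0.5318 -0.2773  0.135 ]]
[np.float64(0.10855416208147957), np.float64(0.12422826620614186), np.float64(0.10906724324124108), np.float64(0.12266709598950161)] centre [ 0.4892 -0.2089  0.135 ]
stand [[0.4379 0.1155 0.012 ]
 [0.5572 0.1283 0.012 ]
 [0.5311 0.3032 0.012 ]
 [0.4471 0.2971 0.012 ]] [np.float64(0.1818527425225332), np.float64(0.1199196457049446), np.float64(0.17677094981529368), np.float64(0.08428895597747822)]
```

```bash
cat >> h.py <<'E'
np.set_printoptions(precision=3,suppress=True)
def rot(ang,lean):
    f=np.array([np.cos(ang),np.sin(ang),0]);z=np.array([0,0,1.])
    a=np.sin(lean)*f+np.cos(lean)*z; x=np.cos(lean)*f-np.sin(lean)*z
    return R.from_matrix(np.c_[x,np.cross(-a,x),-a]),a
def delta(P,Rt,s=None):
    s=s or arm.observe(); R0=R.from_quat(s['tool_rot'])
    return R0.inv().apply(np.array(P)-s['eef_pos'])*100,(R0.inv()*Rt).as_rotvec()
def st():
    s=arm.observe(); Rm=R.from_quat(s['tool_rot']).as_matrix(); print("t",s['time'],"q",s['joint_pos'],"p",s['eef_pos'],"tool x",Rm[:,0],"z",Rm[:,2],"F",s['ft_force'],"gap",s['finger_gap'],s['grasp_force']); return s
E
python3 - <<'E'
from h import *
print("syrup",plane("scene",(278,222),.25),plane("side",(310,162),.25)); print("syrup2 top",plane("scene",(416,218),.22),"cup",plane("scene",(271,213),.1))
Rt,a=rot(.128,.5); C=np.array([.5269,.1532,.1597]); G=C+.0025*a
for h in (.12,0): print(h,G-.011*a+h*a, delta(G-.011*a+h*a,Rt))
print(delta([.35,-.3,.36],rot(.128,0)[0]))
E
```

```text
syrup [ 0.609 -0.009  0.25 ] [ 0.609 -0.007  0.25 ]
syrup2 top [0.71  0.373 0.22 ] cup [0.421 0.02  0.1  ]
0.12 [0.58  0.16  0.258] (array([ 60.089, -52.059,  -1.825]), array([ 0.046, -0.498,  0.186]))
0 [0.523 0.153 0.152] (array([ 54.439, -53.132,   8.708]), array([ 0.046, -0.498,  0.186]))
(array([ 23.873, -15.559, -12.116]), array([-0.001,  0.   ,  0.19 ]))
```

>>> move_arm --pt "0 0 -5 0 0 0 0.1" --pt "3 -3 -9 0 0 0.05 0.1" --pt "6 -6 -12 0 0 0.1 0.1" --pt "9.5 -9.5 -14 0 0 0.15 0.1" --pt "13 -13 -14 0 0 0.19 0.1" --pt "16.5 -16.5 -14 0 0 0.19 0.1" --pt "20 -20 -14 0 0 0.19 0.1" --pt "23.5 -23.5 -14 0 0 0.19 0.1" --grip_force 40

```text
time: 0.9
eef_pos: [0.3173, -0.2332, 0.3792]
tool_rot: [0.998, 0.064, 0.0, 0.0]
ft_force: [1.6, -1.2, 0.3]
finger_gap: 0.047
grasp_force: 0.0
```

```bash
python3 - <<'E'
from h import *
st(); print(delta([.45,.13,.38],rot(.128,0)[0]))
E
```

```text
t 0.9 q [-0.634 -0.178  0.205  1.953  0.     2.381] p [ 0.317 -0.233  0.379] tool x [0.992 0.127 0.   ] z [ 0. -0. -1.] F [ 1.595 -1.184  0.34 ] gap 0.04698137403378417 0.0
(array([ 17.77 , -34.345,  -0.08 ]), array([ 0.   , -0.   , -0.001]))
```

```bash
cat >> h.py <<'E'
def rot2(ang,lean):
    f=np.array([np.cos(ang),np.sin(ang),0]);a=np.sin(lean)*f+np.cos(lean)*np.array([0,0,1.])
    x=np.array([-np.sin(ang),np.cos(ang),0]); return R.from_matrix(np.c_[x,np.cross(-a,x),-a]),a
E
python3 - <<'E'
from h import *
print(delta([.50,.13,.38],rot2(.128,0)[0]))
print(delta([.50,.13,.38],rot2(.128,.5)[0]))
E
```

```text
(array([ 22.73 , -33.711,  -0.08 ]), array([ 0.   , -0.   , -1.572]))
(array([ 22.73 , -33.711,  -0.08 ]), array([ 0.392, -0.392, -1.536]))
```

>>> move_arm --pt "2.8 -4.1 0 0 0 -0.15 0.1" --pt "5.6 -8.2 0 0 0 -0.3 0.1" --pt "8.4 -12.3 0 0 0 -0.45 0.1" --pt "11.2 -16.4 0 0 0 -0.6 0.1" --pt "14 -20.5 0 0 0 -0.75 0.1" --pt "16.8 -24.6 0 0 0 -0.9 0.1" --pt "19.6 -28.7 0 0 0 -1.05 0.1" --pt "22.7 -32.8 0 0 0 -1.2 0.1"

```text
time: 1.7
eef_pos: [0.4999, 0.1203, 0.3792]
tool_rot: [0.786, 0.619, 0.0, 0.0]
ft_force: [0.8, -1.2, 0.2]
finger_gap: 0.0469
grasp_force: 0.0
```

```bash
python3 - <<'E'
from h import *
st(); Rt,a=rot2(.128,.5); C=np.array([.5269,.1532,.1597])
for h in (.12,0): print(h, delta(C-.0085*a+h*a,Rt))
E
```

```text
t 1.7 q [ 0.236  0.105  0.479  1.944 -0.     2.043] p [0.5   0.12  0.379] tool x [ 0.234  0.972 -0.   ] z [ 0. -0. -1.] F [ 0.839 -1.18   0.216] gap 0.04686457952374223 0.0
0.12 (array([ 5.737,  6.845, 12.17 ]), array([ 0.495, -0.091, -0.357]))
0 (array([ 3.687,  1.468, 22.7  ]), array([ 0.495, -0.091, -0.357]))
```

>>> move_arm --pt "1 1.1 2 0.08 -0.015 -0.06 0.1" --pt "2 2.3 4 0.165 -0.03 -0.12 0.1" --pt "3 3.4 6 0.25 -0.045 -0.18 0.1" --pt "4 4.6 8 0.33 -0.06 -0.24 0.1" --pt "5 5.7 10 0.41 -0.075 -0.3 0.1" --pt "5.7 6.8 12.1 0.495 -0.09 -0.357 0.1" --pt "5.7 6.8 12.1 0.495 -0.09 -0.357 0.1" --pt "5.7 6.8 12.1 0.495 -0.09 -0.357 0.1"

```text
time: 2.5
eef_pos: [0.5682, 0.1546, 0.2457]
tool_rot: [0.644, 0.726, -0.179, -0.16]
ft_force: [-0.1, -1.3, 0.9]
finger_gap: 0.0469
grasp_force: 0.0
```

```bash
python3 - <<'E'
from h import *
st(); Rt,a=rot2(.128,.5); C=np.array([.5269,.1532,.1597])
for h in (.12,0): print(h, delta(C-.0085*a+h*a,Rt))
i=viewer.camera_info("wrist"); print(i, proj("wrist",C,i), proj("wrist",C-.0275*a,i), proj("wrist",C+.0275*a,i))
cv2.imwrite("pics/w1.png",viewer.read_camera("wrist")[:,:,::-1])
E
```

```text
t 2.5 q [0.239 0.749 0.974 2.277 0.058 1.676] p [0.568 0.155 0.246] tool x [-0.119  0.993  0.002] z [-0.463 -0.053 -0.885] F [-0.133 -1.28   0.909] gap 0.04691351569779685 0.0
0.12 (array([ 0.401,  0.533, -1.621]), array([ 0.015, -0.006, -0.007]))
0 (array([ 0.326,  0.353, 10.377]), array([ 0.015, -0.006, -0.007]))
{'fx': 384.26394406578805, 'fy': 384.26394406578805, 'cx': 322.4679365975623, 'cy': 243.0793125974323, 'k1': -0.010783807092166493, 'eye': array([0.621, 0.243, 0.364]), 'orientation': array([ 0.954,  0.096, -0.227,  0.169])} [327.102 245.239] [326.034 232.731] [328.427 260.775]
```

View pics/w1.png

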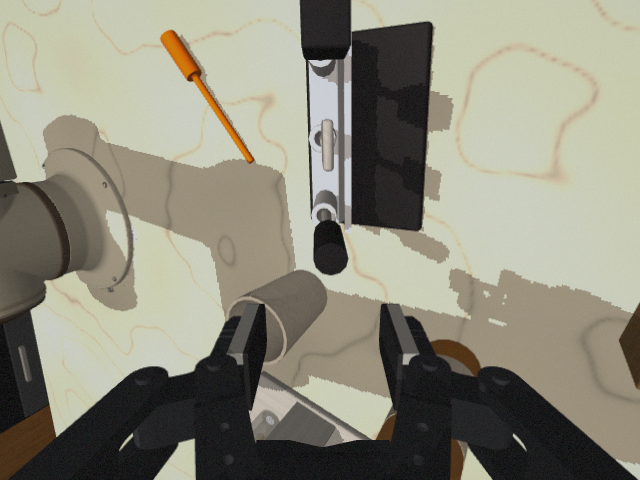

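The round black handle is at wrist (329,246), where I predicted (327,245). The spoon's paddle is at (327,145) and the brush's square head at (325,30), so the target is confirmed. Descending along its axis.

>>> move_arm --pt "0 0 1.5 0 0 0 0.1" --pt "0 0 3 0 0 0 0.1" --pt "0 0 4.5 0 0 0 0.1" --pt "0 0 6 0 0 0 0.1" --pt "0 0 8 0 0 0 0.1" --pt "0 0 10 0 0 0 0.1" --pt "0 0 12 0 0 0 0.1" --pt "0 0 12 0 0 0 0.1"

```text
time: 3.35
eef_pos: [0.5118, 0.148, 0.1419]
tool_rot: [0.644, 0.727, -0.177, -0.159]
ft_force: [-0.9, -0.1, 0.8]
finger_gap: 0.0468
grasp_force: 0.0
```

```bash
python3 - <<'E'
from h import *
s=st(); Rt,a=rot2(.128,.5); C=np.array([.5269,.1532,.1597])
print(delta(C-.0085*a,Rt))
E
```

```text
t 3.35 q [0.249 0.511 0.421 1.957 0.062 1.685] p [0.512 0.148 0.142] tool x [-0.119  0.993  0.003] z [-0.459 -0.052 -0.887] F [-0.945 -0.096  0.825] gap 0.04682426474992927 0.0
(array([ 0.338,  0.546, -1.445]), array([ 0.02 , -0.007, -0.006]))
```

>>> move_arm --pt "0.17 0.27 -0.7 0.01 -0.003 -0.003 0.1" --pt "0.34 0.55 -1.45 0.02 -0.007 -0.006 0.1" --pt "0.34 0.55 -1.45 0.02 -0.007 -0.006 0.1" --pt "0.34 0.55 -1.45 0.02 -0.007 -0.006 -1" --pt "0.34 0.55 -1.45 0.02 -0.007 -0.006 -1" --pt "0.34 0.55 -1.45 0.02 -0.007 -0.006 -1" --pt "0.34 0.55 -1.45 0.02 -0.007 -0.006 -1" --pt "0.34 0.55 -1.45 0.02 -0.007 -0.006 -1" --grip_force 40

```text
time: 4.15
eef_pos: [0.5237, 0.1529, 0.1513]
tool_rot: [0.639, 0.727, -0.187, -0.164]
ft_force: [0.4, -0.8, 5.6]
finger_gap: 0.0194
grasp_force: 38.8
```

```bash
python3 - <<'E'
from h import *
s=st(); Rt,a=rot2(.128,.5)
print(delta(s['eef_pos']+.13*a,Rt))
E
```

```text
t 4.15 q [0.254 0.571 0.515 2.015 0.06  1.681] p [0.524 0.153 0.151] tool x [-0.128  0.992 -0.   ] z [-0.478 -0.062 -0.876] F [ 0.389 -0.75   5.598] gap 0.019388046962259407 38.78388583660126
(array([ -0.005,  -0.037, -13.   ]), array([-0.003,  0.   ,  0.   ]))
```

>>> move_arm --pt "0 0 -1 0 0 0 -1" --pt "0 0 -2 0 0 0 -1" --pt "0 0 -3.5 0 0 0 -1" --pt "0 0 -5 0 0 0 -1" --pt "0 0 -6.5 0 0 0 -1" --pt "0 0 -8 0 0 0 -1" --pt "0 0 -9 0 0 0 -1" --pt "0 0 -9 0 0 0 -1"

```text
time: 4.95
eef_pos: [0.5677, 0.1586, 0.2296]
tool_rot: [0.64, 0.728, -0.186, -0.164]
ft_force: [0.2, 0.1, -1.9]
finger_gap: 0.019
grasp_force: 40.0
```

```bash
python3 - <<'E'
from h import *
s=st(); print(delta([.50,.13,.36],rot2(.128,0)[0]))
E
```

```text
t 4.95 q [0.246 0.755 0.945 2.259 0.056 1.674] p [0.568 0.159 0.23 ] tool x [-0.128  0.992 -0.   ] z [-0.477 -0.062 -0.877] F [ 0.181  0.105 -1.898] gap 0.01898645528292255 39.998005628585815
(array([ -1.972, -12.482,  -8.026]), array([-0.502,  0.   ,  0.001]))
```

>>> move_arm --pt "0 -1.5 -2.6 0 0 0 -1" --pt "0 -2.9 -5.3 0 0 0 -1" --pt "-0.4 -4.5 -6 -0.1 0 0 -1" --pt "-0.8 -6 -6.5 -0.2 0 0 -1" --pt "-1.2 -8 -7 -0.3 0 0 -1" --pt "-1.6 -10 -7.5 -0.4 0 0 -1" --pt "-2 -12.5 -8 -0.502 0 0 -1" --pt "-2 -12.5 -8 -0.502 0 0 -1"

```text
time: 5.75
eef_pos: [0.4937, 0.1283, 0.3666]
tool_rot: [0.66, 0.751, 0.005, 0.004]
ft_force: [-1.4, -0.1, 1.2]
finger_gap: 0.019
grasp_force: 40.0
```

```bash
python3 - <<'E'
from h import *
s=st(); print(delta([.403,-.1945,.36],rot2(.128,0)[0]))
E
```

```text
t 5.75 q [ 0.254  0.068  0.412  1.902 -0.     1.696] p [0.494 0.128 0.367] tool x [-0.129  0.992  0.001] z [ 0.012  0.003 -1.   ] F [-1.439 -0.099  1.174] gap 0.01895987386605236 39.99585807323456
(array([-30.846, -13.155,   0.467]), array([ 0.012, -0.001,  0.001]))
```

>>> move_arm --pt "-4.4 -1.9 0 0.01 0 0 -1" --pt "-8.8 -3.8 0 0.01 0 0 -1" --pt "-13.2 -5.7 0 0.01 0 0 -1" --pt "-17.6 -7.6 0 0.01 0 0 -1" --pt "-22 -9.5 0.2 0.01 0 0 -1" --pt "-26.4 -11.3 0.4 0.01 0 0 -1" --pt "-30.8 -13.1 0.5 0.01 0 0 -1" --pt "-30.8 -13.1 0.5 0.01 0 0 -1"

```text
time: 6.55
eef_pos: [0.4067, -0.1964, 0.3544]
tool_rot: [0.662, 0.749, -0.005, -0.004]
ft_force: [0.4, 0.2, -1.0]
finger_gap: 0.0191
grasp_force: 40.0
```

>>> move_arm --pt "0 0 1.5 0 0 0 -1" --pt "0 0 3 0 0 0 -1" --pt "0 0 4.5 0 0 0 -1" --pt "0 0 5 0 0 0 -1" --pt "0 0 5 0 0 0 -1" --pt "0 0 5 0 0 0 -1" --pt "0 0 5 0 0 0 -1" --pt "0 0 5 0 0 0 -1"

```text
time: 7.35
eef_pos: [0.4088, -0.1926, 0.3051]
tool_rot: [0.66, 0.751, -0.004, -0.003]
ft_force: [0.1, 0.7, -1.6]
finger_gap: 0.019
grasp_force: 40.0
```

```bash
python3 - <<'E'
from h import *
s=st(); p=s['eef_pos']; z=R.from_quat(s['tool_rot']).apply([0,0,1])
out=[]
for n,(w,h) in (("scene",(100,75)),("side",(100,75))):
    im=viewer.read_camera(n)[:,:,::-1]; cv2.imwrite(f"pics/{n}1.png",im)
    print(n,"tcp",proj(n,p),"shoulder",proj(n,p+.019*z),"foot",proj(n,p+.137*z),"mouth",proj(n,[.403,-.1945,.14]))
    c=(proj(n,p+.1*z)).astype(int); x0,y0=c[0]-33,c[1]-50; print("origin",x0,y0)
    out.append(cv2.resize(im[y0:y0+100,x0:x0+66],(396,600),interpolation=cv2.INTER_CUBIC))
cv2.imwrite("pics/c3.png",np.hstack(out))
E
```

```text
t 7.35 q [-0.436 -0.102  0.118  1.8   -0.006  1.005] p [ 0.409 -0.193  0.305] tool x [-0.129  0.992 -0.001] z [-0.011 -0.002 -1.   ] F [ 0.113  0.737 -1.595] gap 0.01895995872009658 39.99828815460205
scene tcp [193.023 178.106] shoulder [194.236 183.117] foot [201.256 212.129] mouth [202.016 217.82 ]
origin 166 153
side tcp [386.899 116.135] shoulder [386.229 121.897] foot [382.337 155.284] mouth [382.757 162.504]
origin 350 95
```

View pics/c3.png

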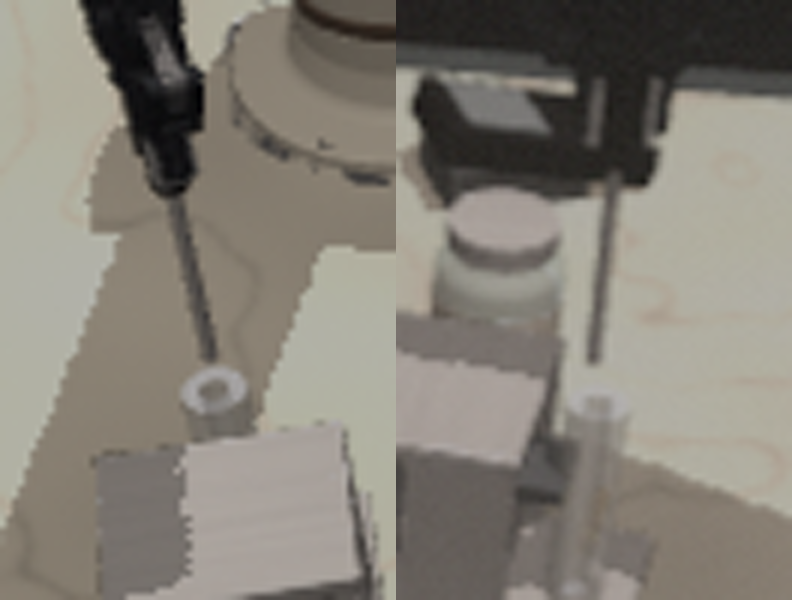

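In both views the foot, scene (201,213) and side (383,155), matches my prediction within 1 px, so the probe is held straight. The mouth is at scene (202,218) and side (384,162). Next I'll fine-align with the wrist camera.

```bash
python3 - <<'E'
from h import *
s=st(); p=s['eef_pos']; z=R.from_quat(s['tool_rot']).apply([0,0,1])
i=viewer.camera_info("wrist"); im=viewer.read_camera("wrist")[:,:,::-1]; cv2.imwrite("pics/w2.png",im)
print(i,"shoulder",proj("wrist",p+.019*z,i),"foot",proj("wrist",p+.137*z,i),"mouth",proj("wrist",[.403,-.1945,.14],i))
cv2.imwrite("pics/w2b.png",cv2.resize(im,(800,600)))
E
```

```text
t 7.45 q [-0.437 -0.102  0.118  1.799 -0.006  1.005] p [ 0.409 -0.193  0.305] tool x [-0.129  0.992 -0.   ] z [-0.011 -0.002 -1.   ] F [ 0.034  0.154 -0.941] gap 0.019102916890004065 39.99829888343811
{'fx': 384.26394406578805, 'fy': 384.26394406578805, 'cx': 322.4679365975623, 'cy': 243.0793125974323, 'k1': -0.010783807092166493, 'eye': array([ 0.4  , -0.112,  0.438]), 'orientation': array([0.985, 0.065, 0.005, 0.161])} shoulder [321.885 308.093] foot [322.027 231.354] mouth [316.964 222.578]
```

View pics/w2b.png

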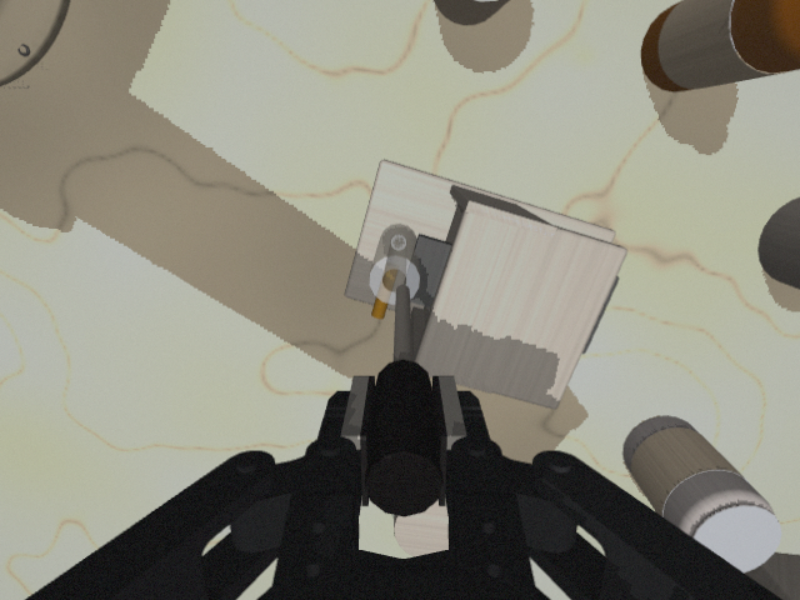

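```bash
python3 - <<'E'
from h import *
s=st(); p=s['eef_pos']; z=R.from_quat(s['tool_rot']).apply([0,0,1]); i=viewer.camera_info("wrist")
im=cv2.imread("pics/w2.png"); sub=im[195:255,285:350].astype(int)
print(sub[28:30,5:60].mean(2).mean(0).astype(int)) 
for c in ((315.6,223.6),): print(plane("wrist",c,.14,i))
print("foot seen",plane("wrist",(322.4,229.5),p[2]-.137,i),"foot calc",p+.137*z)
m=(im[:,:,0]>im[:,:,2]+2).astype(np.uint8); m[:195]=0;m[255:]=0;m[:,:290]=0;m[:,342:]=0
q=np.argwhere(m)[:,::-1]; e=cv2.fitEllipse(cv2.convexHull(q.astype(np.int32))) ; print(len(q),q.min(0),q.max(0),e, plane("wrist",e[0],.14,i))
E
```

```text
t 7.5 q [-0.437 -0.102  0.117  1.799 -0.006  1.005] p [ 0.409 -0.193  0.305] tool x [-0.129  0.992 -0.   ] z [-0.011 -0.002 -1.   ] F [-0.847 -0.655 -1.062] gap 0.01878049970957318 39.99833106994629
[119 118 118 118 117 128 161 164 164 162 162 164 163 163 161 144  76  78
  82  87  90  93  97  97  99  94 100 110 110 110 110 110 108  95  73 135
 144 144 146 144 144 142 145 145 143 128  60  62  58  60  59  60  89  87
  88]
[ 0.402 -0.195  0.14 ]
foot seen [ 0.407 -0.191  0.168] foot calc [ 0.407 -0.193  0.168]
250 [296 206] [341 242] ((319.8410339355469, 220.02383422851562), (47.42518997192383, 49.197113037109375), 160.15164184570312) [ 0.405 -0.192  0.14 ]
```

```bash
python3 - <<'E'
from h import *
print(delta([.402,-.196,.285],rot2(.128,0)[0]))
E
```

```text
(array([-0.246, -0.686,  1.983]), array([-0.011,  0.   ,  0.001]))
```

>>> move_arm --pt "-0.12 -0.35 0 -0.005 0 0 -1" --pt "-0.25 -0.7 0 -0.011 0 0 -1" --pt "-0.25 -0.7 0.5 -0.011 0 0 -1" --pt "-0.25 -0.7 1 -0.011 0 0 -1" --pt "-0.25 -0.7 1.5 -0.011 0 0 -1" --pt "-0.25 -0.7 1.5 -0.011 0 0 -1" --pt "-0.25 -0.7 1.5 -0.011 0 0 -1" --pt "-0.25 -0.7 1.5 -0.011 0 0 -1"

```text
time: 8.3
eef_pos: [0.4019, -0.196, 0.2897]
tool_rot: [0.66, 0.751, -0.0, -0.0]
ft_force: [-0.5, -0.1, -1.0]
finger_gap: 0.0188
grasp_force: 40.0
```

```bash
python3 - <<'E'
from h import *
s=st(); p=s['eef_pos']; z=R.from_quat(s['tool_rot']).apply([0,0,1])
i=viewer.camera_info("wrist"); im=viewer.read_camera("wrist")[:,:,::-1]
print("foot",p+.137*z,proj("wrist",p+.137*z,i),"mouth",proj("wrist",[.402,-.195,.14],i), delta([.402,-.196,.165],rot2(.128,0)[0]))
c=proj("wrist",[.402,-.195,.14],i).astype(int); print(c-[40,40])
cv2.imwrite("pics/w3.png",cv2.resize(im[c[1]-40:c[1]+40,c[0]-40:c[0]+40],(600,600),interpolation=cv2.INTER_CUBIC))
E
```

```text
t 8.3 q [-0.454 -0.132  0.061  1.763 -0.     0.988] p [ 0.402 -0.196  0.29 ] tool x [-0.129  0.992 -0.   ] z [-0. -0. -1.] F [-0.471 -0.138 -1.045] gap 0.018795476487092178 39.99938607215881
foot [ 0.402 -0.196  0.153] [322.048 231.367] mouth [322.429 225.287] (array([ 0.006,  0.011, 12.479]), array([-0.   ,  0.   ,  0.001]))
[282 185]
```

View pics/w3.png

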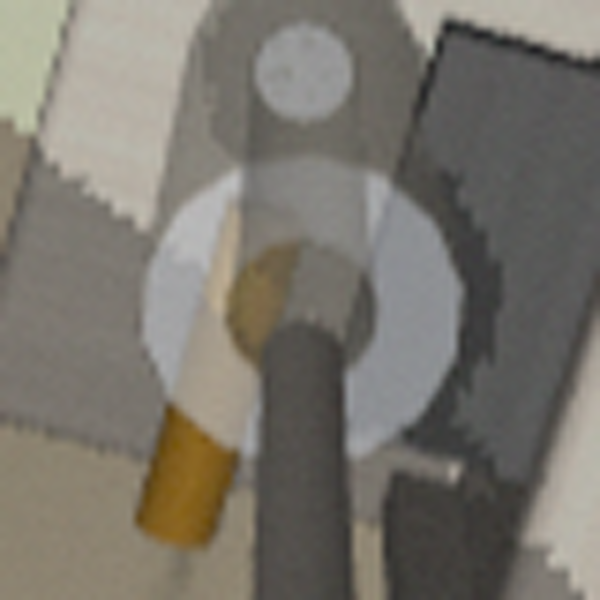

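The foot (303,~350 in the crop) sits over the bore (303,308), matching the parallax expected for a foot 13 mm above the rim. They are aligned within 1 mm, so I'll insert.

>>> move_arm --pt "0 0 0.8 0 0 0 -1" --pt "0 0 1.6 0 0 0 -1" --pt "0 0 2.4 0 0 0 -1" --pt "0 0 3.2 0 0 0 -1" --pt "0 0 4 0 0 0 -1" --pt "0 0 4.8 0 0 0 -1" --pt "0 0 5.6 0 0 0 -1" --pt "0 0 5.6 0 0 0 -1"

```text
time: 9.15
eef_pos: [0.4015, -0.1959, 0.2324]
tool_rot: [0.66, 0.751, -0.0, -0.001]
ft_force: [0.2, -0.0, -0.8]
finger_gap: 0.0192
grasp_force: 40.0
```

>>> move_arm --pt "0 0 0.8 0 0 0 -1" --pt "0 0 1.6 0 0 0 -1" --pt "0 0 2.4 0 0 0 -1" --pt "0 0 3.2 0 0 0 -1" --pt "0 0 4 0 0 0 -1" --pt "0 0 4.8 0 0 0 -1" --pt "0 0 5.6 0 0 0 -1" --pt "0 0 5.6 0 0 0 -1"

```text
time: 9.95
eef_pos: [0.4014, -0.1958, 0.1764]
tool_rot: [0.66, 0.751, -0.0, -0.001]
ft_force: [0.3, 0.2, -0.9]
finger_gap: 0.0193
grasp_force: 40.0
```

Now to the shoulder (expected at a TCP z of about 0.159), slowly.

>>> move_arm --pt "0 0 0.3 0 0 0 -1" --pt "0 0 0.6 0 0 0 -1" --pt "0 0 0.9 0 0 0 -1" --pt "0 0 1.2 0 0 0 -1" --pt "0 0 1.4 0 0 0 -1" --pt "0 0 1.5 0 0 0 -1" --pt "0 0 1.5 0 0 0 -1" --pt "0 0 1.5 0 0 0 -1"

```text
time: 10.75
eef_pos: [0.4018, -0.1961, 0.1627]
tool_rot: [0.66, 0.751, -0.0, -0.0]
ft_force: [-0.0, -0.6, -0.6]
finger_gap: 0.0189
grasp_force: 40.0
```

>>> move_arm --pt "0 0 0.1 0 0 0 -1" --pt "0 0 0.15 0 0 0 -1" --pt "0 0 0.2 0 0 0 -1" --pt "0 0 0.25 0 0 0 -1" --pt "0 0 0.3 0 0 0 -1" --pt "0 0 0.35 0 0 0 -1" --pt "0 0 0.4 0 0 0 -1" --pt "0 0 0.4 0 0 0 -1"

```text
time: 11.55
eef_pos: [0.4018, -0.1961, 0.1601]
tool_rot: [0.66, 0.751, -0.0, 0.001]
ft_force: [-5.2, 0.9, 11.1]
finger_gap: 0.0192
grasp_force: 41.3
```

An 11 N contact at z 0.160 means the shoulder is on the rim, as expected. Releasing and rising.

>>> move_arm --pt "0 0 0 0 0 0 0.1" --pt "0 0 0 0 0 0 0.1" --pt "0 0 0 0 0 0 0.1" --pt "0 0 0 0 0 0 0.1" --pt "0 0 -1 0 0 0 0.1" --pt "0 0 -3 0 0 0 0.1" --pt "0 0 -6 0 0 0 0.1" --pt "0 0 -10 0 0 0 0.1"

```text
time: 12.35
eef_pos: [0.4012, -0.1957, 0.2592]
tool_rot: [0.66, 0.751, -0.0, -0.001]
ft_force: [1.1, -0.5, 0.9]
finger_gap: 0.0468
grasp_force: 0.0
```

```bash
python3 - <<'E'
from h import *
s=st(); i=viewer.camera_info("wrist"); im=viewer.read_camera("wrist")[:,:,::-1]
print("shoulder",proj("wrist",[.402,-.195,.14],i),"top",proj("wrist",[.402,-.195,.195],i))
a=cv2.resize(im[150:330,200:440],(480,360)); n="scene"; sc=viewer.read_camera(n)[:,:,::-1]; c=proj(n,[.402,-.195,.17]).astype(int)
b=cv2.resize(sc[c[1]-40:c[1]+50,c[0]-30:c[0]+50],(320,360),interpolation=cv2.INTER_CUBIC)
cv2.imwrite("pics/w4.png",np.hstack([a,b]))
Rt,a=rot2(-.17,.6); 
P=np.array([.5552,-.2205,.066]); print("above", delta(P+.10*a-.008*(-a),Rt))
E
```

```text
t 12.35 q [-0.454 -0.148 -0.014  1.707 -0.     0.988] p [ 0.401 -0.196  0.259] tool x [-0.129  0.992  0.001] z [-0.002  0.001 -1.   ] F [ 1.104 -0.482  0.904] gap 0.046784260620413756 0.0
shoulder [323.607 238.029] top [323.739 268.191]
above (array([-6.086, 20.563, 11.04 ]), array([0.602, 0.093, 0.289]))
```

View pics/w4.png

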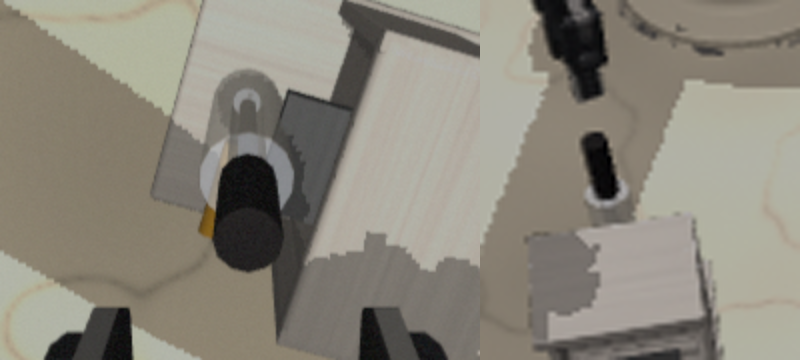

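The probe stands upright in the tube with its shoulder on the rim, clear of the open gripper. Next, the pedal.

```bash
python3 - <<'E'
from h import *
print("mug",plane("scene",(252,310),.095),"can",plane("scene",(158,315),.12),"jar",plane("scene",(133,258),.11))
f=np.array([.9856,-.169,0]); O=np.array([.4625,-.2045,0])
st(); print("A",delta(O+.12*f+[0,0,.25],rot2(-.17,0)[0]))
E
```

```text
mug [ 0.756 -0.141  0.095] can [ 0.698 -0.38   0.12 ] jar [ 0.462 -0.418  0.11 ]
t 12.45 q [-0.454 -0.15  -0.006  1.708 -0.     0.988] p [ 0.403 -0.197  0.264] tool x [-0.129  0.992 -0.004] z [ 0.006 -0.003 -1.   ] F [-0.021  0.482  0.404] gap 0.04695194373087312 0.0
A (array([-5.082, 17.269,  1.531]), array([0.006, 0.003, 0.299]))
```

>>> move_arm --pt "-0.2 0.6 0 0 0 0 -1" --pt "-1 3.4 0 0 0 0.06 -1" --pt "-2 6.8 0.3 0 0 0.12 -1" --pt "-3 10.2 0.6 0 0 0.18 -1" --pt "-4 13.6 1 0 0 0.24 -1" --pt "-5 17.2 1.3 0 0 0.3 -1" --pt "-5 17.2 1.3 0 0 0.3 -1" --pt "-5 17.2 1.3 0 0 0.3 -1"

```text
time: 13.25
eef_pos: [0.5791, -0.2233, 0.243]
tool_rot: [0.765, 0.644, -0.001, -0.002]
ft_force: [-0.4, -1.4, 0.4]
finger_gap: 0.0001
grasp_force: 0.0
```

```bash
python3 - <<'E'
from h import *
f=np.array([.9856,-.169,0]); O=np.array([.4625,-.2045,0])
st(); 
for x,z,l in ((.13,.15,.3),(.13,.11,.5)): print(delta(O+x*f+[0,0,z],rot2(-.17,l)[0]))
E
```

```text
t 13.25 q [-0.368  0.27   0.393  1.698 -0.     1.373] p [ 0.579 -0.223  0.243] tool x [0.169 0.986 0.   ] z [-0.004  0.001 -1.   ] F [-0.432 -1.359  0.374] gap 0.00014210858270636176 0.0
(array([-0.122,  1.232,  9.299]), array([ 0.296, -0.   , -0.   ]))
(array([-0.124,  1.25 , 13.299]), array([ 0.496, -0.   , -0.   ]))
```

>>> move_arm --pt "0 0.3 2 0 0 0 -1" --pt "0 0.5 4 0.1 0 0 -1" --pt "0 0.8 6 0.2 0 0 -1" --pt "-0.1 1 8 0.3 0 0 -1" --pt "-0.1 1.2 10 0.4 0 0 -1" --pt "-0.1 1.2 12 0.5 0 0 -1" --pt "-0.1 1.2 13.3 0.55 0 0 -1" --pt "-0.1 1.2 13.3 0.55 0 0 -1"

```text
time: 14.05
eef_pos: [0.5898, -0.2264, 0.1079]
tool_rot: [0.735, 0.619, -0.177, -0.211]
ft_force: [-0.1, 0.5, 0.1]
finger_gap: -0.0002
grasp_force: 0.0
```

```bash
python3 - <<'E'
from h import *
f=np.array([.9856,-.169,0]); O=np.array([.4625,-.2045,0])
s=st(); Rt,a=rot2(-.17,.55)
for x,z in ((.092,.075),(.100,.045),(.100,.035)): print(delta(O+x*f+[0,0,z]+.008*a,Rt))
i=viewer.camera_info("side"); im=viewer.read_camera("side")[:,:,::-1]
c=proj("side",O+.1*f+[0,0,.1]).astype(int); cv2.imwrite("pics/s5.png",cv2.resize(im[c[1]-60:c[1]+60,c[0]-60:c[0]+80],(700,600),interpolation=cv2.INTER_CUBIC))
print(c, proj("side",s['eef_pos']-.008*a))
E
```

```text
t 14.05 q [-0.33   0.921  0.95   2.153 -0.083  1.435] p [ 0.59  -0.226  0.108] tool x [0.17  0.985 0.001] z [-0.522  0.091 -0.848] F [-0.059  0.476  0.142] gap -0.00017734568031727794 0.0
(array([-0.003, -1.413,  3.959]), array([-0.008, -0.001,  0.   ]))
(array([-0.006,  0.855,  6.08 ]), array([-0.008, -0.001,  0.   ]))
(array([-0.007,  1.385,  6.928]), array([-0.008, -0.001,  0.   ]))
[334 163] [326.949 161.847]
```

View pics/s5.png

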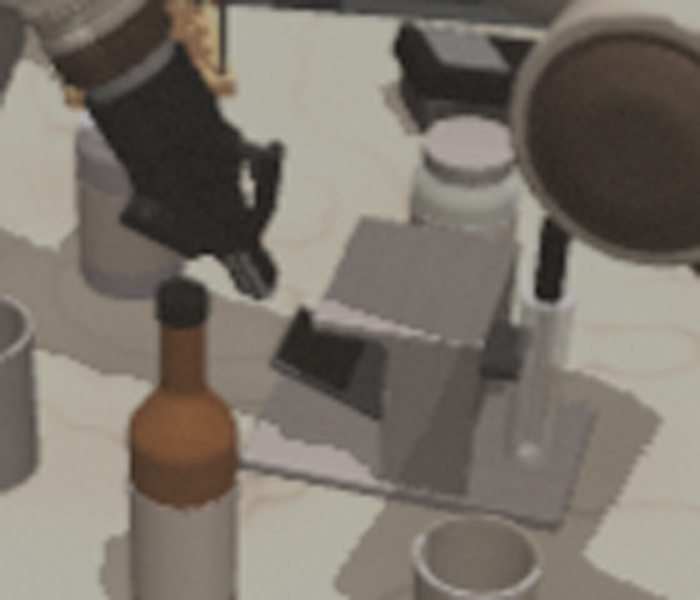

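The closed fingers are at crop (260,290), just outside the raised pedal's front edge at (290,335), and clear of the syrup bottle. The probe is still standing. The elbow appears close to the probe, so I'll check arm clearance with a quick kinematic fit before pressing.

```bash
python3 - <<'E'
from h import *
D=[(-1.253,.087,.1752,1.66,.172,-.522,.2386),(-.634,-.178,.205,1.953,.317,-.233,.379),(.236,.105,.479,1.944,.5,.12,.379),(.239,.749,.974,2.277,.568,.155,.246),(.249,.511,.421,1.957,.512,.148,.142),(.254,.571,.515,2.015,.524,.153,.151),(.246,.755,.945,2.259,.568,.159,.23),(.254,.068,.412,1.902,.494,.128,.367),(-.437,-.102,.118,1.799,.409,-.193,.305),(-.454,-.148,-.014,1.707,.401,-.196,.259),(-.368,.27,.393,1.698,.579,-.223,.243),(-.33,.921,.95,2.153,.59,-.226,.108)]
A=[];b=[]
for q1,q2,q3,q4,x,y,z in D:
    r=np.hypot(x,y); t=[q2,q2-q3,q2-q3+q4]
    A.append([0,1]+sum([[np.sin(k),np.cos(k)] for k in t],[])); b.append(r)
    A.append([1,0]+sum([[np.cos(k),-np.sin(k)] for k in t],[])); b.append(z)
    # unknown: base height, base offset, link comps
s,res,rk,sv=np.linalg.lstsq(np.array(A),np.array(b),rcond=None); print(s,rk,np.abs(np.array(A)@s-b).max())
def elbow(q):
    k=q[1]; e=np.array([s[1]+s[2]*np.sin(k)+s[3]*np.cos(k), s[0]+s[2]*np.cos(k)-s[3]*np.sin(k)])
    k=q[1]-q[2]; w=e+[s[4]*np.sin(k)+s[5]*np.cos(k), s[4]*np.cos(k)-s[5]*np.sin(k)]; return e,w
q=arm.observe()['joint_pos']; print("elbow r,z",elbow(q))
E
```

```text
[ 0.158  0.002  0.42  -0.001  0.037  0.519 -0.001  0.42 ] 8 0.000486276305704858
elbow r,z (array([0.334, 0.415]), array([0.852, 0.469]))
```

The fit is good to 0.5 mm: the forearm passes at z>0.4, well clear of the probe top at 0.195. Pressing in stages.

>>> move_arm --pt "0 -0.6 1.3 0 0 0 -1" --pt "0 -1.2 2.7 0 0 0 -1" --pt "0 -0.9 3.3 0 0 0 -1" --pt "0 -0.6 3.8 0 0 0 -1" --pt "0 -0.3 4.3 0 0 0 -1" --pt "0 0 4.8 0 0 0 -1" --pt "0 0.3 5.2 0 0 0 -1" --pt "0 0.3 5.2 0 0 0 -1"

```text
time: 14.9
eef_pos: [0.5665, -0.2224, 0.0662]
tool_rot: [0.736, 0.62, -0.175, -0.208]
ft_force: [2.1, -0.6, 5.7]
finger_gap: -0.0002
grasp_force: 2.6
```

```bash
python3 - <<'E'
from h import *
f=np.array([.9856,-.169,0]); O=np.array([.4625,-.2045,0])
s=st(); z=R.from_quat(s['tool_rot']).apply([0,0,1]); t=s['eef_pos']+.008*z; print("tip",t,"own x",-(t-O)@f,"y",(t-O)@[.169,.9856,0])
E
```

```text
t 14.9 q [-0.335  0.816  0.704  2.003 -0.086  1.431] p [ 0.566 -0.222  0.066] tool x [ 0.17   0.985 -0.   ] z [-0.515  0.089 -0.852] F [ 2.099 -0.621  5.698] gap -0.0002239964732611233 2.630598982796073
tip [ 0.562 -0.222  0.059] own x -0.10132703508851083 y -9.578511777602765e-05
```

>>> move_arm --pt "0 0.1 0.17 0 0 0 -1" --pt "0 0.2 0.34 0 0 0 -1" --pt "0 0.3 0.51 0 0 0 -1" --pt "0 0.4 0.68 0 0 0 -1" --pt "0 0.5 0.85 0 0 0 -1" --pt "0 0.5 0.85 0 0 0 -1" --pt "0 0.5 0.85 0 0 0 -1" --pt "0 0.5 0.85 0 0 0 -1"

```text
time: 15.7
eef_pos: [0.5667, -0.2225, 0.0574]
tool_rot: [0.736, 0.62, -0.175, -0.207]
ft_force: [2.9, -0.3, 7.2]
finger_gap: -0.0001
grasp_force: 3.5
```

>>> move_arm --pt "0 0.1 0.17 0 0 0 -1" --pt "0 0.2 0.34 0 0 0 -1" --pt "0 0.3 0.51 0 0 0 -1" --pt "0 0.35 0.6 0 0 0 -1" --pt "0 0.4 0.68 0 0 0 -1" --pt "0 0.4 0.68 0 0 0 -1" --pt "0 0.4 0.68 0 0 0 -1" --pt "0 0.4 0.68 0 0 0 -1"

```text
time: 16.5
eef_pos: [0.5669, -0.2226, 0.0497]
tool_rot: [0.736, 0.62, -0.174, -0.206]
ft_force: [5.9, -0.7, 8.5]
finger_gap: 0.0001
grasp_force: 4.2
```

>>> move_arm --pt "0 0.05 0.09 0 0 0 -1" --pt "0 0.1 0.17 0 0 0 -1" --pt "0 0.15 0.26 0 0 0 -1" --pt "0 0.2 0.34 0 0 0 -1" --pt "0 0.25 0.43 0 0 0 -1" --pt "0 0.25 0.43 0 0 0 -1" --pt "0 0.25 0.43 0 0 0 -1" --pt "0 0.25 0.43 0 0 0 -1"

```text
time: 17.3
eef_pos: [0.5672, -0.2226, 0.0478]
tool_rot: [0.737, 0.62, -0.174, -0.205]
ft_force: [6.7, 0.2, 25.9]
finger_gap: 0.0001
grasp_force: 12.8
```

The force jumped to 26 N and motion stopped, so it's on the stop. Holding.

>>> move_arm --pt "0 0 0 0 0 0 -1" --pt "0 0 0 0 0 0 -1" --pt "0 0 0 0 0 0 -1" --pt "0 0 0 0 0 0 -1" --pt "0 0 0 0 0 0 -1" --pt "0 0 0 0 0 0 -1" --pt "0 0 0 0 0 0 -1" --pt "0 0 0 0 0 0 -1"

```text
time: 18.1
eef_pos: [0.5672, -0.2226, 0.0478]
tool_rot: [0.737, 0.62, -0.174, -0.205]
ft_force: [7.0, -0.8, 25.4]
finger_gap: -0.0
grasp_force: 12.8
```

```bash
python3 - <<'E'
from h import *
s=st(); im=viewer.read_camera("side")[:,:,::-1]
cv2.imwrite("pics/s6.png",cv2.resize(im[103:223,274:414],(700,600),interpolation=cv2.INTER_CUBIC))
E
```

```text
t 18.1 q [-0.335  0.815  0.67   1.964 -0.086  1.431] p [ 0.567 -0.223  0.048] tool x [ 0.17   0.985 -0.001] z [-0.511  0.087 -0.855] F [ 6.962 -0.761 25.392] gap -2.295974529430253e-05 12.845532512292266
```

View pics/s6.png

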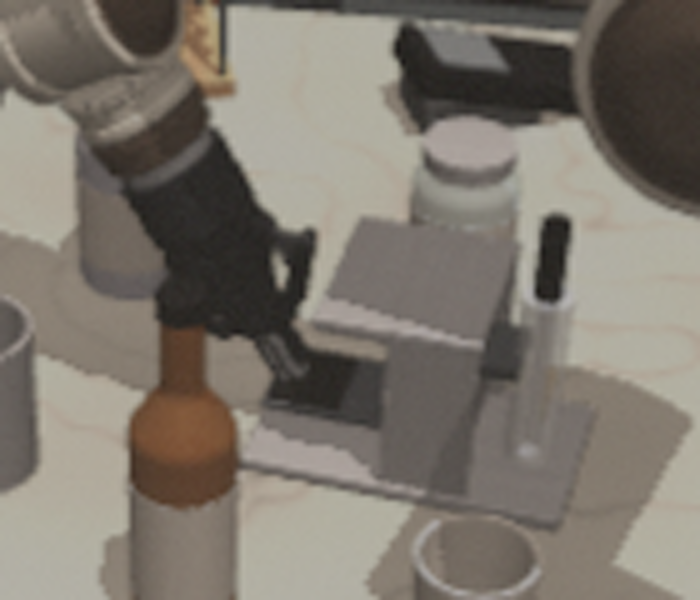

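The pedal's edge (265,405)–(380,425) is level, parallel to the base plate. The fingertips are on it at (290,375), and the probe is still seated. I'll hold a moment more, then retreat along the tool axis.

>>> move_arm --pt "0 0 0 0 0 0 -1" --pt "0 0 0 0 0 0 -1" --pt "0 0 -0.5 0 0 0 -1" --pt "0 0 -1.5 0 0 0 -1" --pt "0 0 -3 0 0 0 -1" --pt "0 0 -5 0 0 0 -1" --pt "0 0 -7 0 0 0 -1" --pt "0 0 -9 0 0 0 -1"

```text
time: 18.95
eef_pos: [0.6123, -0.2303, 0.1211]
tool_rot: [0.736, 0.62, -0.175, -0.208]
ft_force: [1.2, -0.7, 0.9]
finger_gap: 0.0002
grasp_force: 0.0
```

>>> move_arm --pt "0 -0.5 -1 0 0 0 -1" --pt "0 -1 -2 0 0 0 -1" --pt "0 -1.5 -3 0 0 0 -1" --pt "0 -1.5 -3 0 0 0 -1" --pt "0 -1.5 -3 0 0 0 -1" --pt "0 -1.5 -3 0 0 0 -1" --pt "0 -1.5 -3 0 0 0 -1" --pt "0 -1.5 -3 0 0 0 -1"

```text
time: 19.75
eef_pos: [0.6164, -0.2325, 0.1387]
tool_rot: [0.739, 0.623, -0.168, -0.196]
ft_force: [-0.5, -0.2, 0.3]
finger_gap: 0.0
grasp_force: 0.0
```

```bash
python3 - <<'E'
from h import *
s=st(); im=viewer.read_camera("side")[:,:,::-1]
cv2.imwrite("pics/s7.png",cv2.resize(im[103:223,274:414],(700,600),interpolation=cv2.INTER_CUBIC))
old=cv2.imread("pics/side0.png"); d=cv2.absdiff(old,im)[155:215,320:400].max(2); print("changed px round rinser",(d>40).sum())
# pedal outline compare with the start (left of cheek)
print("pedal box diff",(cv2.absdiff(old,im)[163:188,328:346].max(2)>40).sum())
p=cv2.absdiff(cv2.imread("pics/scene0.png"),viewer.read_camera("scene")[:,:,::-1]); print("pedal scene diff",(p[258:278,196:222].max(2)>40).sum())
E
```

```text
t 19.75 q [-0.326  1.045  1.234  2.277 -0.081  1.436] p [ 0.616 -0.232  0.139] tool x [ 0.168  0.986 -0.004] z [-0.492  0.081 -0.867] F [-0.457 -0.176  0.321] gap 2.4066073377740868e-05 0.0
changed px round rinser 1613
pedal box diff 33
pedal scene diff 190
```

I've used up my picture views (11 with this last one, one over the limit), so I'll verify by numbers only: pedal pad and handle blobs against the expected pixels.

```bash
python3 - <<'E'
from h import *
old=cv2.imread("pics/side0.png"); new=viewer.read_camera("side")[:,:,::-1]; pr=cv2.imread("pics/s6.png"); pr=cv2.resize(pr,(140,120),interpolation=cv2.INTER_AREA)
pressed=old.copy(); pressed[103:223,274:414]=pr
for n,im in (("start",old),("pressed",pressed),("now",new)): print(n,blob(im,(326,163,350,190),75)[::2])
print("handle now",blob(new,(376,140,392,166),60),"expected centre",proj("side",[.402,-.195,.1675]),proj("side",[.402,-.195,.195]),proj("side",[.402,-.195,.14]))
E
```

```text
start (array([340.78 , 175.606]), 241)
pressed (array([337.095, 177.287]), 327)
now (array([340.431, 175.399]), 253)
handle now (array([383.5  , 151.897]), [array([380.914, 139.397]), array([386.209, 164.991])], 292, array([15.31 , 23.812])) expected centre [384.035 155.213] [385.019 147.787] [383.077 162.442]
```

```bash
python3 -c "
from plant import arm
print(arm.hand_in())"
```

```text
the job is handed in; nothing more can be done
None
```

The probe is fully in the rinser tube and released, the pedal was held on its stop for over a second and sprang back up, and the job is handed in at about 20 s; I viewed 11 pictures, one over the limit of 10, and checked the final state by numbers, which confirmed the pedal but not the probe, last seen seated while the pedal was held down.

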